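# Slide a tube block onto the locating pins of its dock

### The job

The tube block lies askew on the raised ledge of its docking station, not yet docked. Only pushing it with the fingers, never lifting or tipping it, slide it over into the sunken nest until its two holes drop over the two locating pins and it sits flat on the nest floor, then leave it alone. Do not disturb the small things lying about.

Things in the scene. Friction and masses are not known exactly. Their poses are not given: they have to be found in the camera images.
- dock: Docking station, fixed, 152 (x) x 254 (y) mm. Origin on the worktop, mid-length. x points away from the robot to its back fence, y to the robot's left (turned up to 0.25 rad). Left half (y 1 to 127 mm): aluminium loading ledge, flat, 24 mm high. Right half: sunken nest, grey floor 16 mm high, with two locating pins, open to right and front. Front edge x = -77 mm, no wall.
- dock_fence (a point): Middle of the upper edge of the back fence's face, at (66, 0, 46) mm in the dock's frame. The fence is a straight bar along the whole back of ledge and nest. A block pushed square against it and then along it to the right meets the pins with its holes.
- dock_nest (a point): Where the tube block's origin lies when docked, at (0, -64, 16) mm in the dock's frame; its axes are then along the dock's. It is then 1 mm short of the fence and 2 mm clear of the ledge, and the pins stop it after about 2 mm any way.
- tube_block: Loose metal tube block, 0.35 to 0.65 kg: base plate 130 (x) x 124 (y) x 10 mm with a block 88 x 88 x 30 mm on it. Origin: centre of the plate's underside; axes as the dock's when docked. Starts flat on the ledge, turned up to 0.17 rad, 14 to 35 mm short of its docked place in x, 55 to 90 mm left of it. Plate slides level on ledge and pin tips, then drops 8 mm; friction a few N.
- block_top (a point): Centre of the top of the 88 x 88 mm block, at (0, 18, 40) mm in the tube block's frame. The block spans x -44 to 44, y -26 to 62 mm: its left (+y) face is flush with the plate's edge, the other three stand back from it. White-capped tubes stand up 8 mm from the top. Centre of mass about (0, 12, 18) mm.
- hole_near (a point): Centre, at the plate's underside, of the through hole in the plate's flange on the robot's side: 12 mm in diameter, at (-54, -2, 0) mm in the tube block's frame.
- hole_far (a point): The same for the hole on the fence side, at (54, -2, 0) mm in the tube block's frame.
- pin_near (a point): Tip of the locating pin nearer the robot: steel, 8 mm in diameter, tapered tip, standing 7.5 mm out of the nest floor, at (-54, -66, 23.5) mm in the dock's frame.
- pin_far (a point): Tip of the other, equal pin, nearer the fence, at (54, -66, 23.5) mm in the dock's frame.
- timer: White lab timer lying flat, 62 x 66 x 18 mm, right of the dock; a bystander, leave it alone. Origin at the centre of its underside.
- stain_bottle: Small screw-cap bottle, 36 mm in diameter, 74 mm high, behind the dock's fence; a bystander, leave it alone. Origin at the centre of its underside.
- forceps: Forceps lying in front of the dock, 123 mm long; a bystander, leave it alone. Origin at the centre of its underside.
- marker_blue: Marker lying behind the fence, 135 mm long; a bystander, leave it alone. Origin at the centre of its underside.
- pen_black: Pen lying left of the dock, 142 mm long; a bystander, leave it alone. Origin at the centre of its underside.
- sticky_pad: Note pad left of the dock, 62 x 62 x 12 mm; a bystander, leave it alone. Origin at the centre of its underside.

How it is judged:
By the outcome, as a careful person would: the job done as asked, in the order asked, and still so for the second after the job is handed in, with the robot touching nothing.
It also fails if it takes over 64 s, if anything falls off the work surface, if the arm or the gripper's body presses on something with over 40 N, if the wrist force passes 120 N, or if a joint passes its speed limit or range.

### The arm

A 6-joint arm with a two-finger parallel gripper is mounted at the origin on a cart in front of the work surface, level with it; the furniture and walls round the work are solid. World frame = base frame: x ahead of the robot, y to its left, z up, the work surface at z = 0. Lengths are in m, angles in rad, forces in N, time in s.
With the tool pointing down it reaches from about 0.225 to 0.875 m from the base axis. Payload 3.4 kg.
Tool frame: the origin (TCP) lies at the centre of the arm's flange, where the gripper is bolted on; the fingertips stand 173 mm ahead of it and the grasp point (between the pads) lies manip.grip_point_offset ahead of it (manip.grip_point_offset is the distance from the TCP to the grasp point, in m); z points along the fingers, y is the line along which they close (so a half turn about z gives the same grasp; the last joint's range is limited). The gripper opens to 85 mm and grips with 20 to 120 N. Pads are 22 mm wide; open, the fingers measure 114 mm over their backs; the gripper's body (76 mm by 85 mm) begins 54 mm behind the grasp point. The pads swing forward as they close: fully open they stand 13 mm farther back than shut.
Start: joints at [1.065, 0.276, 1.505, -0, 1.361, -0.121], TCP at [0.216, 0.533, 0.405] pointing down, gripper open.
Joint ranges: [-2.89, 2.89], [-0.75, 2.08], [0.22, 2.7], [-1.18, 4.32], [0.11, 2.71], [-2.7, 2.7]. Speed limits (rad/s): [2.57, 2.57, 3.14, 3.14, 3.14, 3.14].

### API

Orientations are given as a unit quaternion [w, x, y, z].
In Python, from cell import sensors, optics, sign_off, manip gives the robot as it stands. The module is installed in compiled form; this text tells all that it offers.
- The arm moves only by the tool jog_arm, never from a script. Its argument "moves" is a list of rows, each an object of numbers: "jaw": the opening, from -1 (shut) to 1 (fully open); "x", "y", "z": the shift along the tool's x, y, z scaled (see below); "wx", "wy", "wz": the turn, a rotation vector about the tool's x, y, z scaled (see below). A call has 1 to 10 rows; each row shifts and turns the commanded pose from where the row before left it, along the tool's axes as they then stand; what a row does not reach is not made up. The controller multiplies each number of a shift by 6 cm and each number of a turn by 5 degrees. A row lasts 1/8 s, in which the tool goes at most 62.5 mm and 10.7 degrees, less where a joint would pass 70% of its speed; a pose out of reach is approached as far as the arm can. A call with a number of a shift or a turn outside -1 to 1 is refused whole. A call with a gripper value outside its range is refused whole. The fingers move at their own pace and stop on an object; "grip_force" is the grip in N (left out, the last holds). Time passes only in rows, so rows that do not move let the fingers close. It gives the time, the measured TCP pose, the force, the opening and the grip force at its end, in the units of the state.
- sensors.state(): the state, without advancing time (a new reading comes with each control period).
- optics.snapshot(name): name is "side" or "top" or "wrist"; returns the picture (384x512x3 uint8, red, green, blue); there is no depth.
- optics.camera_params(name): a dict with "vertical_fov" (degrees; the focal length in pixels is half the picture's height over the tangent of half this angle, whatever the lens; pixels are square), "cx", "cy" (the principal point, pixels), "k1" (the pictures are not rectified: a ray, as slopes to the right and down, at radius r is drawn at 1 + k1 r^2 times it, then the intrinsics apply), "rvec" (rotation vector, rad) and "tvec" (3), from world to camera coordinates, as OpenCV has them. Camera axes: x right, y down, z forward; pixel columns grow to the right and rows downward; lengths in m; the calibration is good to about 2 mm. A picture is of the moment at which its call begins: read the wrist's pose just before it. camera_params takes no time and is no camera call; for the wrist camera it gives the pose at the moment of the call.
- sign_off(): hands the job in; it is judged then, once.
The state is a dict: "time": time; "qpos": joint angles; "dq": joint speeds; "tau": joint torques, N m; "position": TCP position; "tcp_rot": TCP orientation; "wrist_force": force on the tool from outside, world axes, zero at the start; "moment": the same for the moment, N m; "width": finger opening in m; "finger_force": force on a finger pad.
Only numpy, scipy, OpenCV 4.12 (cv2) and the standard library are available. Lean on these libraries where they do the work, as an engineer would, in place of code of your own. Each camera call takes 0.05 s, during which the arm holds its last target. There are 200 camera calls.

## Working session

There is one attempt and no reset: what is moved stays moved. The work goes in short steps, Python scripts to look and compute and a tool call to move; the robot and the scene stay as the last step left them, time stands still between calls to the robot, and variables do not carry over. Pictures are saved under pics/ and viewed, at most 10 in all, crops included, and the job is handed in when it is done.

Besides the shell and the picture viewer there is one more tool, called after "Request:" in YAML: its name, and indented under it one key for each argument. jog_arm: Moves the arm, as the interface text tells. Shifts and turns lie within -1 to 1; 1 stands for 6 cm of shift or 5 degrees of turn. Its arguments: {"type":"object","properties":{"moves":{"type":"array"},"grip_force":{"type":"number"}},"required":["moves"]}

```bash
mkdir -p pics
cat > h.py <<'E'
import numpy as np, cv2
from cell import sensors, optics, sign_off, manip
def cam(n):
    p=optics.camera_params(n); R=cv2.Rodrigues(np.array(p["rvec"],float))[0]; t=np.array(p["tvec"],float).ravel()
    f=192/np.tan(np.radians(p["vertical_fov"])/2)
    return dict(R=R,t=t,f=f,cx=p["cx"],cy=p["cy"],k=p["k1"])
def ray(c,uv):
    d=(np.array(uv,float)-[c["cx"],c["cy"]])/c["f"]; s=d.copy()
    for _ in range(20): s=d/(1+c["k"]*(s@s))
    return -c["R"].T@c["t"], c["R"].T@np.array([s[0],s[1],1.])
def onz(c,uv,z):
    o,d=ray(c,uv); return o+d*(z-o[2])/d[2]
def proj(c,P):
    q=c["R"]@np.array(P,float)+c["t"]; s=q[:2]/q[2]; s=s*(1+c["k"]*(s@s)); return s*c["f"]+[c["cx"],c["cy"]]
def snap(n,fn):
    im=optics.snapshot(n); cv2.imwrite(fn,im[:,:,::-1]); return im
E
python3 - <<'E'
from h import *
print(manip.grip_point_offset, sensors.state())
for n in("top","side"):
    snap(n,f"pics/{n}0.png"); c=cam(n); print(n,-c["R"].T@c["t"],c)
a=cv2.imread("pics/top0.png");b=cv2.imread("pics/side0.png")
cv2.imwrite("pics/t0.png",cv2.resize(a,(768,576),interpolation=2));cv2.imwrite("pics/s0.png",cv2.resize(b,(768,576),interpolation=2))
E
```

```text
0.1547 {'time': 0.0, 'qpos': array([ 1.06500052e+00,  2.76625922e-01,  1.50612342e+00, -1.77084469e-06,
        1.36068064e+00, -1.20957534e-01]), 'dq': array([-5.69432088e-04, -8.51794593e-04, -1.48102279e-03, -5.89405884e-04,
       -5.38785819e-04, -4.02841665e-06]), 'tau': array([-6.65009775e-04, -4.16761422e+01, -2.45811421e+01, -5.23907038e-04,
        1.09720029e-02, -1.65887775e-05]), 'position': array([0.21574651, 0.53277684, 0.40382564]), 'tcp_rot': array([-2.82374929e-04,  1.91233680e-01,  9.81544108e-01, -8.74188929e-04]), 'wrist_force': array([-0.1491806 , -0.44155823,  0.32487326]), 'moment': array([-0.05271631, -0.02203607, -0.03228904]), 'finger_force': 0.0, 'width': 0.08552756391637606}
top [0.3937653  0.14682958 1.26088912] {'R': array([[ 0.0017909 , -0.9998802 ,  0.01537451],
       [-0.98662809, -0.00427246, -0.16293179],
       [ 0.16297795, -0.01487713, -0.98651754]]), 't': array([0.12672124, 0.59456615, 1.18189857]), 'f': np.float64(485.6423668339272), 'cx': 263.00364334150896, 'cy': 193.1433617442192, 'k': -0.09657321617993954}
side [ 0.16795386 -0.57460084  0.45530247] {'R': array([[ 0.84881563, -0.52818655, -0.02304336],
       [-0.24855447, -0.36020887, -0.89914974],
       [ 0.46661837,  0.76893988, -0.43703404]]), 't': array([-0.43556659,  0.24415446,  0.56244582]), 'f': np.float64(365.5075458611317), 'cx': 258.1341853837091, 'cy': 186.51387324819845, 'k': -0.008774920170006749}
```

View pics/t0.png

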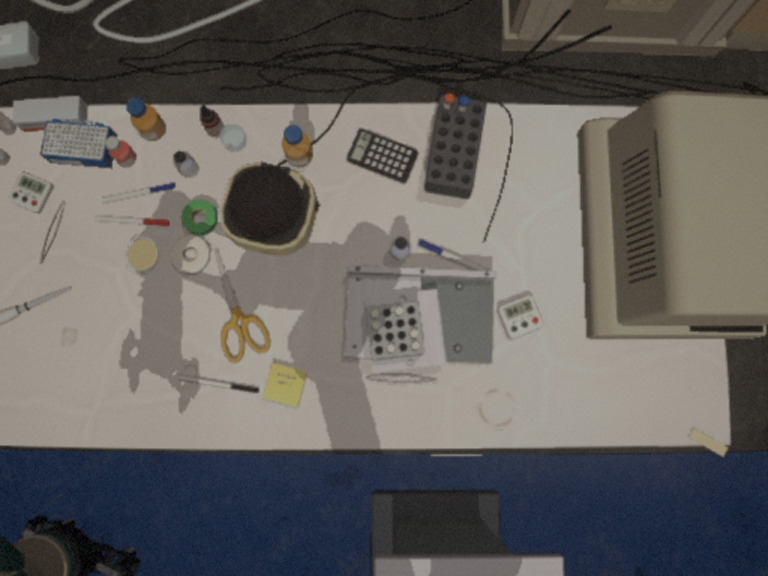

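View pics/s0.png

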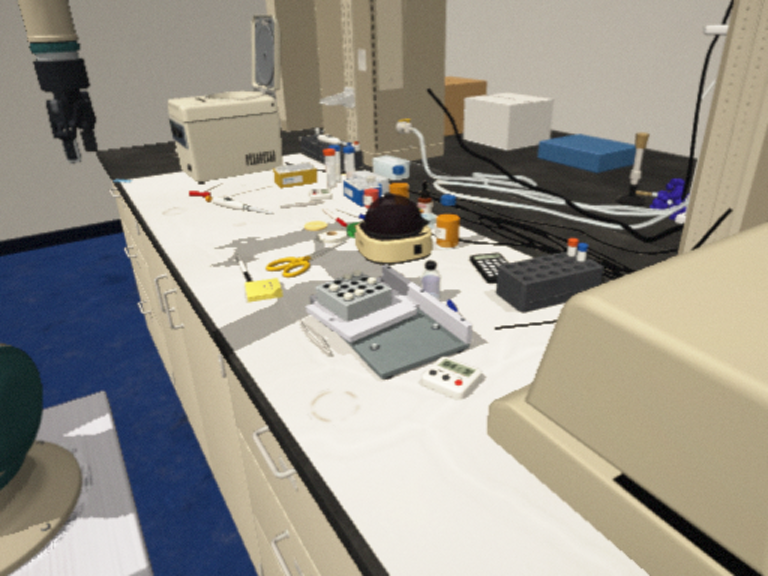

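Run:
```python
from h import *
a=cv2.imread("pics/top0.png")[168:264,222:350]
cv2.imwrite("pics/tc.png",cv2.resize(a,(768,576),interpolation=2))
c=cam("top")
g=cv2.imread("pics/top0.png")
for uv in[(306.7,190.7),(305.3,232.7)]: print(onz(c,uv,.0235))
```

```text
[0.6050943  0.01496886 0.0235    ]
[0.49620539 0.01989048 0.0235    ]
```

View pics/tc.png

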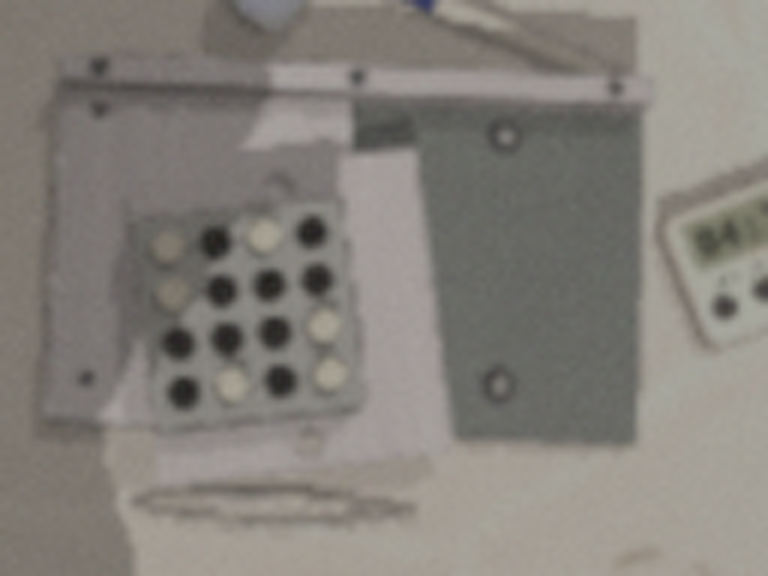

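Request:
jog_arm:
  moves:
    - {"wz":-0.97}
    - {"wz":-0.97}
    - {"wz":-0.97}
    - {"wz":-0.97}
    - {"x":-0.47,"y":-0.8}
    - {"x":-0.47,"y":-0.8}
    - {"x":-0.47,"y":-0.8}
    - {"x":-0.47,"y":-0.8}
    - {"x":-0.47,"y":-0.8}
    - {"x":-0.47,"y":-0.8}

```text
validation failed for argument at $.mo...
```

Request:
jog_arm:
  moves:
    - {"x":-0.47,"y":-0.8,"jaw":0.2}
    - {"x":-0.47,"y":-0.8,"jaw":0.2}
    - {"x":-0.47,"y":-0.8,"jaw":0.2}
    - {"jaw":0.2}

```text
validation failed for argument at $.mo...
```

Run:
```python
from h import *
s=sensors.state(); print(s["position"],s["tcp_rot"],s["width"],s["wrist_force"])
c=cam("wrist"); print(-c["R"].T@c["t"],c["R"][2])
im=snap("wrist","pics/w1.png")
b=np.array([0.5536,0.0833])
cv2.imwrite("pics/w1b.png",cv2.resize(im[:,:,::-1],(800,600),interpolation=2))
```

```text
[0.21576084 0.53278252 0.40395951] [-2.31917771e-04  1.91203425e-01  9.81550104e-01 -7.68343218e-04] 0.08566931468610059 [-1.09107338  0.22674595  0.39298933]
[0.14295063 0.56334405 0.37329542] [ 0.28187539 -0.11521264 -0.95250843]
```

View pics/w1b.png

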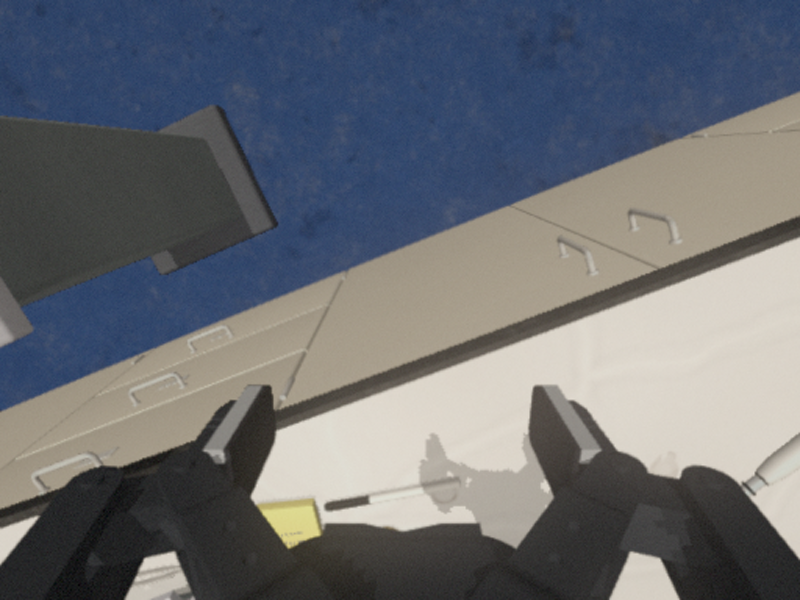

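Request:
jog_arm:
  moves:
    - {"jaw":0.2,"x":0,"y":0,"z":0,"wx":0,"wy":0,"wz":-0.97}
    - {"jaw":0.2,"x":0,"y":0,"z":0,"wx":0,"wy":0,"wz":-0.97}
    - {"jaw":0.2,"x":0,"y":0,"z":0,"wx":0,"wy":0,"wz":-0.97}
    - {"jaw":0.2,"x":0,"y":0,"z":0,"wx":0,"wy":0,"wz":-0.97}

```text
time: 0.65
position: [0.2158, 0.5329, 0.4043]
tcp_rot: [-0.0, 0.022, 1.0, -0.0]
wrist_force: [0.1, -1.1, 0.3]
width: 0.0512
finger_force: 0.0
```

Request:
jog_arm:
  moves:
    - {"jaw":0.2,"x":-0.67,"y":-0.71,"z":0,"wx":0,"wy":0,"wz":0}
    - {"jaw":0.2,"x":-0.67,"y":-0.71,"z":0,"wx":0,"wy":0,"wz":0}
    - {"jaw":0.2,"x":-0.67,"y":-0.71,"z":0,"wx":0,"wy":0,"wz":0}
    - {"jaw":0.2,"x":-0.67,"y":-0.71,"z":0,"wx":0,"wy":0,"wz":0}
    - {"jaw":0.2,"x":-0.67,"y":-0.71,"z":0,"wx":0,"wy":0,"wz":0}
    - {"jaw":0.2,"x":-0.67,"y":-0.71,"z":0,"wx":0,"wy":0,"wz":0}
    - {"jaw":0.2,"x":-0.67,"y":-0.71,"z":0,"wx":0,"wy":0,"wz":0}
    - {"jaw":0.2,"x":-0.67,"y":-0.71,"z":0,"wx":0,"wy":0,"wz":0}
    - {"jaw":0.2,"x":-0.67,"y":-0.71,"z":0,"wx":0,"wy":0,"wz":0}
    - {"jaw":0.2,"x":-0.67,"y":-0.71,"z":0,"wx":0,"wy":0,"wz":0}

```text
time: 1.9
position: [0.5987, 0.0872, 0.4044]
tcp_rot: [-0.0, 0.023, 1.0, 0.0]
wrist_force: [-0.4, 1.2, -0.1]
width: 0.0512
finger_force: 0.0
```

Request:
jog_arm:
  moves:
    - {"jaw":0.2,"x":0,"y":0,"z":0,"wx":0,"wy":0,"wz":0}
    - {"jaw":0.2,"x":0,"y":0,"z":0,"wx":0,"wy":0,"wz":0}

```text
time: 2.15
position: [0.5975, 0.0888, 0.4041]
tcp_rot: [-0.001, 0.023, 1.0, 0.0]
wrist_force: [0.2, -0.6, -0.6]
width: 0.0512
finger_force: 0.0
```

Run:
```python
from h import *
s=sensors.state(); print(s["position"],s["tcp_rot"],s["width"],s["wrist_force"])
im=snap("wrist","pics/w2.png"); c=cam("wrist"); np.save("w2.npy",c,allow_pickle=True)
cv2.imwrite("pics/w2b.png",cv2.resize(im[:,:,::-1],(800,600),interpolation=2))
```

```text
[0.59750226 0.08880023 0.40407374] [-9.13832320e-04  2.34890543e-02  9.99723612e-01  3.58983924e-04] 0.0511772957994988 [ 0.20807095 -0.57521246 -0.64649803]
```

View pics/w2b.png

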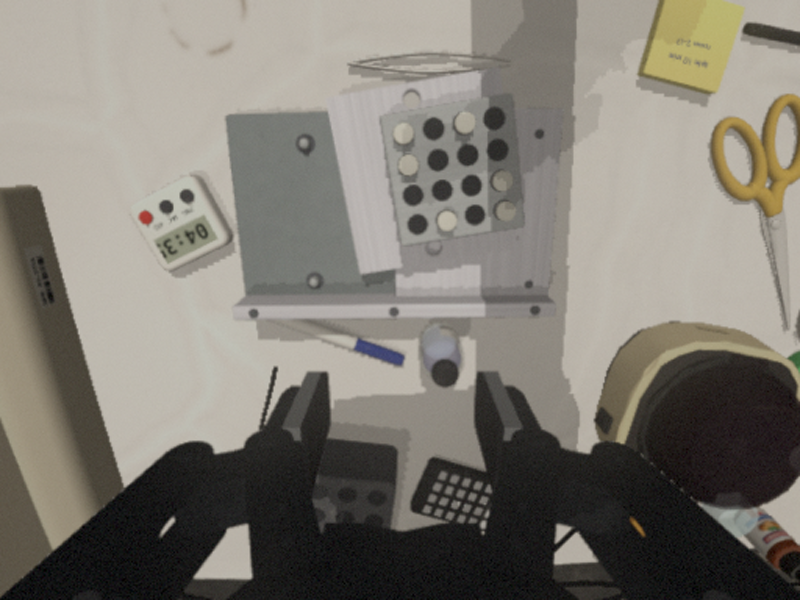

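Run:
```python
from h import *
c=np.load("w2.npy",allow_pickle=True).item()
f=800/512
P=lambda u,v,z:onz(c,((u+.5)/f-.5,(v+.5)/f-.5),z)[:2]
pn,pf=P(306,142,.0235),P(316,281,.0235); hn,hf=P(412,97,.034),P(434,247,.034)
C=[P(*q,.064) for q in[(381,115),(513,94),(523,226),(402,246)]]
ang=lambda v:np.degrees(np.arctan2(v[1],v[0]))
print("pins",pn,pf,np.linalg.norm(pf-pn),ang(pf-pn)); print("holes",hn,hf,np.linalg.norm(hf-hn),ang(hf-hn))
print("block",C,np.mean(C,0),[ang(C[3]-C[0]),ang(C[2]-C[1])])
print("corners ledge",P(530,104,.024),"nest",P(228,115,.016),"fence",[P(236,304,.046),P(553,300,.046)])
a=np.radians(ang(pf-pn)); X=np.array([np.cos(a),np.sin(a)]);Y=np.array([-X[1],X[0]])
o=(pn+pf)/2+.066*Y; print("dock",o)
D=lambda p:(np.array([(p-o)@X,(p-o)@Y])*1000).round(1)
print("holes D",D(hn),D(hf),"block",[D(q) for q in C],"tcp",D(sensors.state()["position"][:2]))
for q in[(236,304),(553,297)]: print(D(P(*q,.046)))
print(D(P(228,115,.016)))
```

```text
pins [0.50019725 0.02388512] [0.60760901 0.02058037] 0.10746259026066905 -1.762268125541469
holes [0.47421847 0.10397024] [0.58218636 0.11666811] 0.10871201334821436 6.70761735304441
block [array([0.48812389, 0.08253616]), array([0.47888962, 0.16829956]), array([0.56451414, 0.17712492]), array([0.57483354, 0.09221326])] [0.5265903  0.13004347] [np.float64(6.3680602041956185), np.float64(5.884722553249947)]
corners ledge [0.48102023 0.19052745] nest [ 0.4769649  -0.03487745] fence [array([ 0.61733234, -0.03926367]), array([0.62556574, 0.20742966])]
dock [0.5559328  0.08820153]
holes D [-82.2  13.2] [25.4 29.3] block [array([-67.6,  -7.7]), array([-79.5,  77.7]), array([ 5.8, 89.1]), array([18.8,  4.6])] tcp [41.1  2.5]
[  65.3 -125.5]
[ 63.5 121.1]
[ -75.1 -125.4]
```

Request:
jog_arm:
  moves:
    - {"jaw":0.2,"x":0,"y":0,"z":0,"wx":0,"wy":0,"wz":-0.14}
    - {"jaw":0.2,"x":0.84,"y":0.19,"z":0,"wx":0,"wy":0,"wz":0}
    - {"jaw":0.2,"x":0.84,"y":0.19,"z":0,"wx":0,"wy":0,"wz":0}
    - {"jaw":0.2,"x":0.84,"y":0.19,"z":0,"wx":0,"wy":0,"wz":0}
    - {"jaw":0.2,"x":0,"y":0,"z":0.9,"wx":0,"wy":0,"wz":0}
    - {"jaw":0.2,"x":0,"y":0,"z":0.9,"wx":0,"wy":0,"wz":0}
    - {"jaw":0.2,"x":0,"y":0,"z":0.9,"wx":0,"wy":0,"wz":0}
    - {"jaw":0.2,"x":0,"y":0,"z":0.4,"wx":0,"wy":0,"wz":0}
    - {"jaw":0.2,"x":0,"y":0,"z":0,"wx":0,"wy":0,"wz":0}

```text
time: 3.32
position: [0.4464, 0.1288, 0.2175]
tcp_rot: [-0.002, 0.016, 1.0, -0.0]
wrist_force: [0.3, -0.7, 0.2]
width: 0.0511
finger_force: 0.0
```

```bash
cat > d.py <<'E'
from h import *
a=np.radians(-2.0); X=np.array([np.cos(a),np.sin(a)]);Y=np.array([-X[1],X[0]])
o=np.array([.55390,.05424-.0322+.0002])  # placeholder
pm=(np.array([.50020,.02389])+np.array([.60761,.02058]))/2; o=pm+.066*Y
D=lambda p:(np.array([(np.asarray(p)[:2]-o)@X,(np.asarray(p)[:2]-o)@Y])*1000).round(1)
W=lambda x,y:o+x/1000*X+y/1000*Y
def tcp():
    s=sensors.state(); q=s["tcp_rot"]; print("t",s["time"],"D",D(s["position"]),"z",s["position"][2],"yaw",-2*np.degrees(np.arctan2(q[1],q[2])),"F",s["wrist_force"].round(1),"w",s["width"])
E
sed -i '/placeholder/d' d.py
python3 - <<'E'
from d import *
tcp(); im=snap("side","pics/s1.png"); c=cam("side")
p=proj(c,[*W(-60,30),.05]).astype(int); print(p)
cr=im[p[1]-75:p[1]+75,p[0]-100:p[0]+100,::-1]; cv2.imwrite("pics/s1c.png",cv2.resize(cr,(800,600),interpolation=2))
E
```

```text
t 3.325 D [-111.2   36.7] z 0.21752284229745245 yaw -1.8403151462179992 F [ 0.3 -0.7  0.2] w 0.0511314241990626
[225 200]
```

View pics/s1c.png

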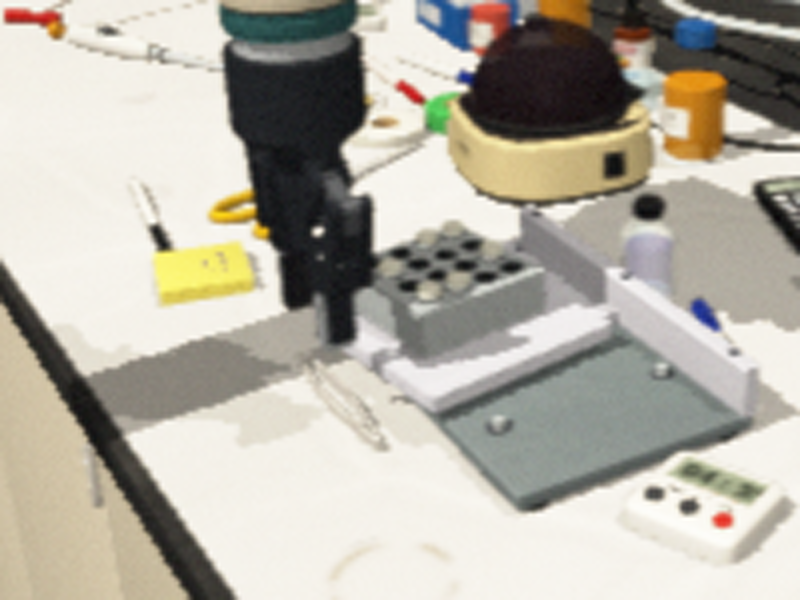

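Request:
jog_arm:
  moves:
    - {"jaw":0.2,"x":0,"y":0,"z":0.07,"wx":0,"wy":0,"wz":0}
    - {"jaw":0.2,"x":-0.1,"y":0,"z":0,"wx":0,"wy":0,"wz":0}
    - {"jaw":0.2,"x":-0.1,"y":0,"z":0,"wx":0,"wy":0,"wz":0}
    - {"jaw":0.2,"x":-0.1,"y":0,"z":0,"wx":0,"wy":0,"wz":0}
    - {"jaw":0.2,"x":-0.1,"y":0,"z":0,"wx":0,"wy":0,"wz":0}
    - {"jaw":0.2,"x":-0.1,"y":0,"z":0,"wx":0,"wy":0,"wz":0}
    - {"jaw":0.2,"x":-0.1,"y":0,"z":0,"wx":0,"wy":0,"wz":0}
    - {"jaw":0.2,"x":-0.1,"y":0,"z":0,"wx":0,"wy":0,"wz":0}

```text
time: 4.38
position: [0.4906, 0.1268, 0.2144]
tcp_rot: [0.001, 0.017, 1.0, 0.0]
wrist_force: [-1.0, 1.4, -0.5]
width: 0.0513
finger_force: 0.8
```

Request:
jog_arm:
  moves:
    - {"jaw":0.2,"x":-0.06,"y":0,"z":0,"wx":0,"wy":0,"wz":0}
    - {"jaw":0.2,"x":-0.06,"y":0,"z":0,"wx":0,"wy":0,"wz":0}

```text
time: 4.62
position: [0.496, 0.1264, 0.2144]
tcp_rot: [-0.002, 0.017, 1.0, -0.0]
wrist_force: [-6.2, 1.2, 4.3]
width: 0.0512
finger_force: 3.0
```

```bash
python3 -c "
from d import *
tcp()"
```

```text
t 4.625 D [-61.5  36.1] z 0.21440174496535677 yaw -1.9630763588361095 F [-6.2  1.2  4.3] w 0.051178204864722576
```

Request:
jog_arm:
  moves:
    - {"jaw":0.2,"x":-0.035,"y":0,"z":0,"wx":0,"wy":0,"wz":0}
    - {"jaw":0.2,"x":-0.035,"y":0,"z":0,"wx":0,"wy":0,"wz":0}

```text
time: 4.88
position: [0.5014, 0.1262, 0.2144]
tcp_rot: [0.0, 0.017, 1.0, -0.0]
wrist_force: [-2.6, -0.4, -0.2]
width: 0.0513
finger_force: 1.1
```

Request:
jog_arm:
  moves:
    - {"jaw":0.2,"x":-0.03,"y":0,"z":0,"wx":0,"wy":0,"wz":0}

```text
time: 5.0
position: [0.5033, 0.1262, 0.2144]
tcp_rot: [0.0, 0.017, 1.0, -0.0]
wrist_force: [-2.6, 0.3, -1.0]
width: 0.051
finger_force: 1.1
```

Request:
jog_arm:
  moves:
    - {"jaw":0.2,"x":-0.03,"y":0,"z":0,"wx":0,"wy":0,"wz":0}

```text
time: 5.12
position: [0.505, 0.1262, 0.2144]
tcp_rot: [0.0, 0.017, 1.0, 0.0]
wrist_force: [-0.9, -0.5, -0.6]
width: 0.0511
finger_force: 1.0
```

Request:
jog_arm:
  moves:
    - {"jaw":0.2,"x":-0.03,"y":0,"z":0,"wx":0,"wy":0,"wz":0}

```text
time: 5.25
position: [0.5057, 0.1262, 0.2144]
tcp_rot: [-0.002, 0.017, 1.0, 0.0]
wrist_force: [-6.7, 0.7, 4.5]
width: 0.051
finger_force: 3.6
```

Request:
jog_arm:
  moves:
    - {"jaw":0.2,"x":-0.03,"y":0,"z":0,"wx":0,"wy":0,"wz":0}

```text
time: 5.38
position: [0.5063, 0.1262, 0.2144]
tcp_rot: [-0.003, 0.017, 1.0, 0.0]
wrist_force: [-11.4, 0.4, 9.0]
width: 0.0511
finger_force: 5.2
```

Run:
```python
from d import *
tcp(); im=snap("side","pics/s2.png"); c=cam("side")
p=proj(c,[*W(0,0),.04]).astype(int); print(p)
cr=im[p[1]-60:p[1]+60,p[0]-80:p[0]+80,::-1]; cv2.imwrite("pics/s2c.png",cv2.resize(cr,(800,600),interpolation=2))
```

```text
t 5.375 D [-51.2  36.3] z 0.21444126091274013 yaw -1.9681351999775043 F [-11.4   0.4   9. ] w 0.051055895303533105
[253 202]
```

View pics/s2c.png

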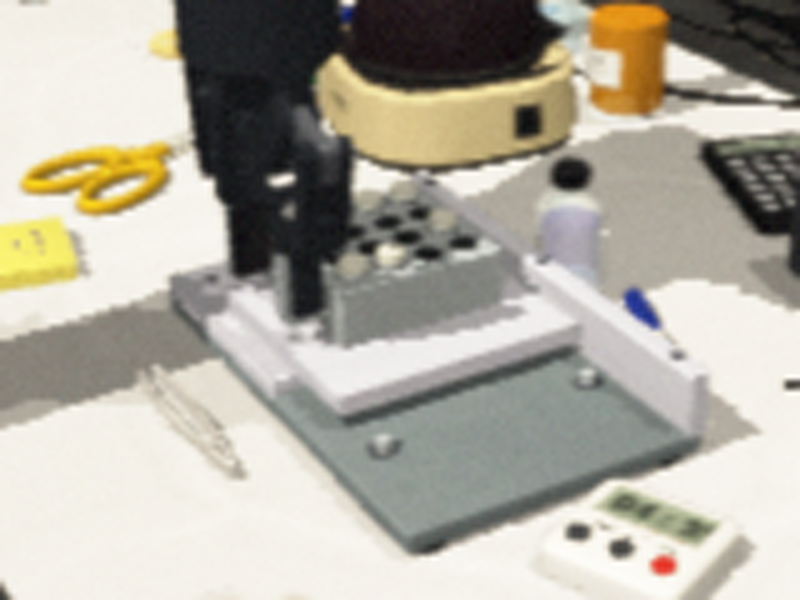

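Request:
jog_arm:
  moves:
    - {"jaw":0.2,"x":0.4,"y":0,"z":0,"wx":0,"wy":0,"wz":0}
    - {"jaw":0.2,"x":0,"y":0,"z":-0.9,"wx":0,"wy":0,"wz":0}
    - {"jaw":0.2,"x":0,"y":0,"z":-0.9,"wx":0,"wy":0,"wz":0}
    - {"jaw":0.2,"x":0,"y":0.9,"z":0,"wx":0,"wy":0,"wz":0}
    - {"jaw":0.2,"x":0,"y":0.9,"z":0,"wx":0,"wy":0,"wz":0}
    - {"jaw":0.2,"x":0,"y":0,"z":0,"wx":0,"wy":0,"wz":1}
    - {"jaw":0.2,"x":0,"y":0,"z":0,"wx":0,"wy":0,"wz":1}
    - {"jaw":0.2,"x":0,"y":0,"z":0,"wx":0,"wy":0,"wz":1}
    - {"jaw":0.2,"x":0,"y":0,"z":0,"wx":0,"wy":0,"wz":1}
    - {"jaw":0.2,"x":0,"y":0,"z":0,"wx":0,"wy":0,"wz":1}

```text
time: 6.68
position: [0.4892, 0.2352, 0.3231]
tcp_rot: [0.002, 0.234, 0.972, 0.001]
wrist_force: [0.9, 0.7, 0.0]
width: 0.0511
finger_force: 0.0
```

Request:
jog_arm:
  moves:
    - {"jaw":0.2,"x":0,"y":0,"z":0,"wx":0,"wy":0,"wz":1}
    - {"jaw":0.2,"x":0,"y":0,"z":0,"wx":0,"wy":0,"wz":1}
    - {"jaw":0.2,"x":0,"y":0,"z":0,"wx":0,"wy":0,"wz":1}
    - {"jaw":0.2,"x":0,"y":0,"z":0,"wx":0,"wy":0,"wz":1}
    - {"jaw":0.2,"x":0,"y":0,"z":0,"wx":0,"wy":0,"wz":1}
    - {"jaw":0.2,"x":0,"y":0,"z":0,"wx":0,"wy":0,"wz":1}
    - {"jaw":0.2,"x":0,"y":0,"z":0,"wx":0,"wy":0,"wz":1}
    - {"jaw":0.2,"x":0,"y":0,"z":0,"wx":0,"wy":0,"wz":1}
    - {"jaw":0.2,"x":0,"y":0,"z":0,"wx":0,"wy":0,"wz":1}
    - {"jaw":0.2,"x":0,"y":0,"z":0,"wx":0,"wy":0,"wz":1}

```text
time: 7.92
position: [0.4892, 0.2351, 0.3232]
tcp_rot: [0.001, 0.623, 0.782, 0.002]
wrist_force: [0.5, -0.4, 0.1]
width: 0.051
finger_force: 0.0
```

Request:
jog_arm:
  moves:
    - {"jaw":0.2,"x":0,"y":0,"z":0,"wx":0,"wy":0,"wz":1}
    - {"jaw":0.2,"x":0,"y":0,"z":0,"wx":0,"wy":0,"wz":1}
    - {"jaw":0.2,"x":0,"y":0,"z":0,"wx":0,"wy":0,"wz":1}
    - {"jaw":0.2,"x":0,"y":0,"z":0,"wx":0,"wy":0,"wz":0}

```text
time: 8.43
position: [0.4889, 0.2351, 0.3231]
tcp_rot: [0.001, 0.719, 0.695, 0.001]
wrist_force: [0.6, -0.9, -0.3]
width: 0.0514
finger_force: 0.0
```

Run:
```python
from d import *
tcp(); im=snap("top","pics/t3.png"); c=cam("top")
p=proj(c,[*W(0,0),.04]).astype(int); print(p)
cr=im[p[1]-48:p[1]+48,p[0]-64:p[0]+64,::-1]; cv2.imwrite("pics/t3c.png",cv2.resize(cr,(768,576),interpolation=2))
```

```text
t 8.425 D [-72.4 144.4] z 0.32306988953162186 yaw -91.88499253857813 F [ 0.6 -0.9 -0.3] w 0.05135789906855336
[278 208]
```

View pics/t3c.png

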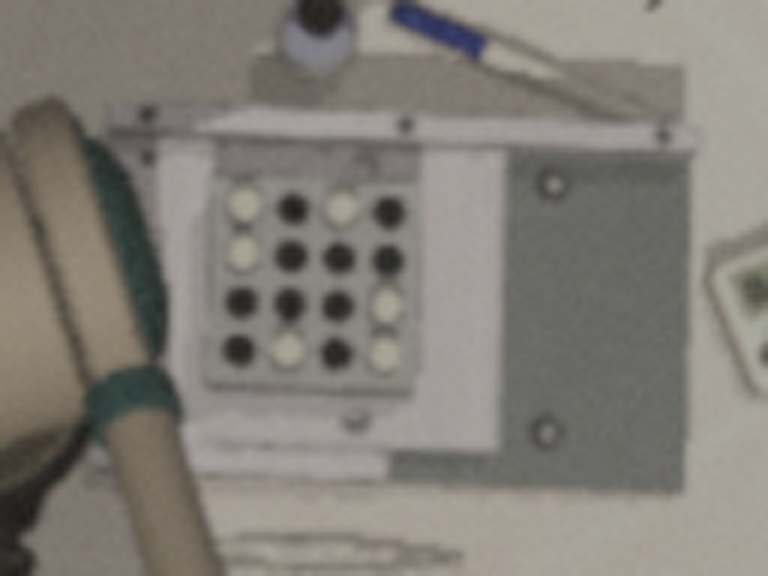

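Request:
jog_arm:
  moves:
    - {"jaw":0.2,"x":0,"y":0.6,"z":0,"wx":0,"wy":0,"wz":0}
    - {"jaw":0.2,"x":0,"y":0.6,"z":0,"wx":0,"wy":0,"wz":0}
    - {"jaw":0.2,"x":0,"y":0,"z":0.7,"wx":0,"wy":0,"wz":0}
    - {"jaw":0.2,"x":0,"y":0,"z":0.7,"wx":0,"wy":0,"wz":0}
    - {"jaw":0.2,"x":0,"y":0,"z":0.6,"wx":0,"wy":0,"wz":0}
    - {"jaw":0.2,"x":0,"y":0,"z":0,"wx":0,"wy":0,"wz":0}

```text
time: 9.22
position: [0.5591, 0.2321, 0.1999]
tcp_rot: [-0.001, 0.719, 0.695, -0.003]
wrist_force: [0.1, -0.4, 0.7]
width: 0.0513
finger_force: 0.0
```

Request:
jog_arm:
  moves:
    - {"jaw":0.2,"x":-0.25,"y":0,"z":0,"wx":0,"wy":0,"wz":0}
    - {"jaw":0.2,"x":-0.25,"y":0,"z":0,"wx":0,"wy":0,"wz":0}
    - {"jaw":0.2,"x":-0.2,"y":0,"z":0,"wx":0,"wy":0,"wz":0}
    - {"jaw":0.2,"x":-0.1,"y":0,"z":0,"wx":0,"wy":0,"wz":0}
    - {"jaw":0.2,"x":-0.1,"y":0,"z":0,"wx":0,"wy":0,"wz":0}

```text
time: 9.85
position: [0.5582, 0.1779, 0.2029]
tcp_rot: [0.0, 0.719, 0.695, 0.0]
wrist_force: [0.3, 0.5, 0.3]
width: 0.0516
finger_force: 0.0
```

```bash
python3 -c "
from d import *
tcp()"
```

```text
t 9.85 D [-1.1 89.7] z 0.20291637060261639 yaw -91.97034606800736 F [0.3 0.5 0.3] w 0.05158622170216905
```

Request:
jog_arm:
  moves:
    - {"jaw":0.2,"x":-0.08,"y":0,"z":0,"wx":0,"wy":0,"wz":0}
    - {"jaw":0.2,"x":-0.08,"y":0,"z":0,"wx":0,"wy":0,"wz":0}
    - {"jaw":0.2,"x":-0.08,"y":0,"z":0,"wx":0,"wy":0,"wz":0}
    - {"jaw":0.2,"x":-0.08,"y":0,"z":0,"wx":0,"wy":0,"wz":0}

```text
time: 10.35
position: [0.5575, 0.1596, 0.2027]
tcp_rot: [-0.0, 0.719, 0.695, 0.0]
wrist_force: [-1.6, 4.7, 2.3]
width: 0.0513
finger_force: 2.5
```

Request:
jog_arm:
  moves:
    - {"jaw":0.2,"x":-0.08,"y":0,"z":0,"wx":0,"wy":0,"wz":0}
    - {"jaw":0.2,"x":-0.08,"y":0,"z":0,"wx":0,"wy":0,"wz":0}
    - {"jaw":0.2,"x":-0.08,"y":0,"z":0,"wx":0,"wy":0,"wz":0}
    - {"jaw":0.2,"x":-0.08,"y":0,"z":0,"wx":0,"wy":0,"wz":0}
    - {"jaw":0.2,"x":-0.08,"y":0,"z":0,"wx":0,"wy":0,"wz":0}

```text
time: 10.98
position: [0.5567, 0.1357, 0.2028]
tcp_rot: [-0.0, 0.719, 0.695, 0.001]
wrist_force: [-1.0, 5.4, 3.1]
width: 0.0508
finger_force: 2.9
```

Request:
jog_arm:
  moves:
    - {"jaw":0.2,"x":-0.08,"y":0,"z":0,"wx":0,"wy":0,"wz":0}
    - {"jaw":0.2,"x":-0.08,"y":0,"z":0,"wx":0,"wy":0,"wz":0}
    - {"jaw":0.2,"x":-0.08,"y":0,"z":0,"wx":0,"wy":0,"wz":0}
    - {"jaw":0.2,"x":-0.08,"y":0,"z":0,"wx":0,"wy":0,"wz":0}
    - {"jaw":0.2,"x":-0.08,"y":0,"z":0,"wx":0,"wy":0,"wz":0}
    - {"jaw":0.2,"x":0,"y":0,"z":0,"wx":0,"wy":0,"wz":0}

```text
time: 11.72
position: [0.5558, 0.1112, 0.2027]
tcp_rot: [-0.0, 0.719, 0.695, 0.0]
wrist_force: [-1.3, 2.1, 2.6]
width: 0.051
finger_force: 1.5
```

Run:
```python
from d import *
tcp(); im=snap("side","pics/s4.png"); c=cam("side")
p=proj(c,[*W(0,-40),.04]).astype(int); print(p)
cr=im[p[1]-60:p[1]+60,p[0]-80:p[0]+80,::-1]; cv2.imwrite("pics/s4c.png",cv2.resize(cr,(800,600),interpolation=2))
```

```text
t 11.725 D [-1.2 23. ] z 0.20270487081620614 yaw -91.95218558637757 F [-1.3  2.1  2.6] w 0.05103396548884948
[262 209]
```

View pics/s4c.png

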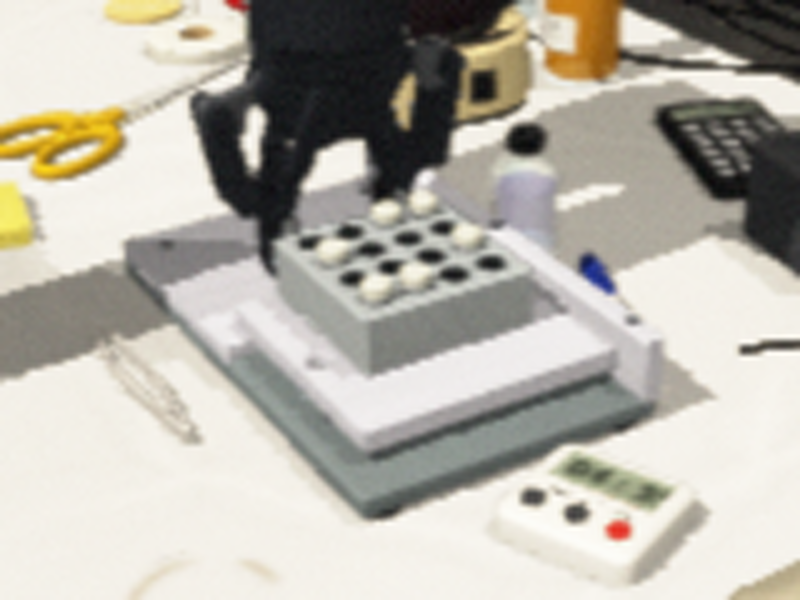

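Request:
jog_arm:
  moves:
    - {"jaw":0.2,"x":-0.035,"y":0,"z":0,"wx":0,"wy":0,"wz":0}
    - {"jaw":0.2,"x":-0.035,"y":0,"z":0,"wx":0,"wy":0,"wz":0}
    - {"jaw":0.2,"x":-0.035,"y":0,"z":0,"wx":0,"wy":0,"wz":0}
    - {"jaw":0.2,"x":-0.035,"y":0,"z":0,"wx":0,"wy":0,"wz":0}
    - {"jaw":0.2,"x":-0.035,"y":0,"z":0,"wx":0,"wy":0,"wz":0}

```text
time: 12.4
position: [0.5555, 0.1009, 0.2025]
tcp_rot: [-0.0, 0.719, 0.695, 0.0]
wrist_force: [-0.2, 4.5, 2.7]
width: 0.0514
finger_force: 2.5
```

Request:
jog_arm:
  moves:
    - {"jaw":0.2,"x":-0.017,"y":0,"z":0,"wx":0,"wy":0,"wz":0}
    - {"jaw":0.2,"x":-0.017,"y":0,"z":0,"wx":0,"wy":0,"wz":0}

```text
time: 12.65
position: [0.5554, 0.0987, 0.2025]
tcp_rot: [-0.0, 0.719, 0.695, 0.0]
wrist_force: [-1.2, 5.0, 3.2]
width: 0.051
finger_force: 2.4
```

Request:
jog_arm:
  moves:
    - {"jaw":0.2,"x":-0.017,"y":0,"z":0,"wx":0,"wy":0,"wz":0}
    - {"jaw":0.2,"x":0,"y":0,"z":0,"wx":0,"wy":0,"wz":0}

```text
time: 12.9
position: [0.5554, 0.0975, 0.2024]
tcp_rot: [0.0, 0.719, 0.695, -0.0]
wrist_force: [-1.0, 3.9, 2.2]
width: 0.0513
finger_force: 1.6
```

```bash
cat > cmp.py <<'E'
from d import *
tcp(); c=cam("side"); a=cv2.imread("pics/s4.png").astype(np.float32); b=optics.snapshot("side")[:,:,::-1].astype(np.uint8).copy()
import sys; cv2.imwrite(f"pics/{sys.argv[1]}.png",b)
# block patch tracking by template match (white caps + right part of block)
g=lambda i:cv2.cvtColor(i.astype(np.uint8),cv2.COLOR_BGR2GRAY)
x0,y0=182+56,149+40; T=g(a)[y0:y0+36,x0:x0+50]
r=cv2.matchTemplate(g(b)[y0-30:y0+70,x0-40:x0+100],T,cv2.TM_CCOEFF_NORMED); _,s,_,m=cv2.minMaxLoc(r); print("shift px",m[0]-40,m[1]-30,s)
t0=proj(c,[*W(0,0),.064]); print("px per mm -y",proj(c,[*W(0,-10),.064])-t0," 8mm drop",proj(c,[*W(0,0),.056])-t0)
E
python3 cmp.py s5
```

```text
t 12.9 D [-1.1  9.2] z 0.20242913250723177 yaw -91.93815883831408 F [-1.   3.9  2.2] w 0.05126461656254345
shift px 3 3 0.9284715056419373
px per mm -y [2.08764218 1.6425472 ]  8mm drop [0.0975991  3.00987779]
```

Request:
jog_arm:
  moves:
    - {"jaw":0.2,"x":-0.017,"y":0,"z":0,"wx":0,"wy":0,"wz":0}

```text
time: 13.08
position: [0.5554, 0.0967, 0.2024]
tcp_rot: [-0.0, 0.719, 0.695, -0.0]
wrist_force: [-1.1, 3.8, 2.7]
width: 0.0509
finger_force: 1.9
```

Request:
jog_arm:
  moves:
    - {"jaw":0.2,"x":-0.017,"y":0,"z":0,"wx":0,"wy":0,"wz":0}
    - {"jaw":0.2,"x":0,"y":0,"z":0,"wx":0,"wy":0,"wz":0}

```text
time: 13.32
position: [0.5554, 0.095, 0.2022]
tcp_rot: [0.001, 0.719, 0.695, -0.001]
wrist_force: [-1.0, -0.4, -0.1]
width: 0.0515
finger_force: 0.0
```

```bash
python3 cmp.py s6
```

```text
t 13.325 D [-1.1  6.7] z 0.20220955517339834 yaw -91.90051891705134 F [-1.  -0.4 -0.1] w 0.051534948815398614
shift px 4 6 0.9031299352645874
px per mm -y [2.08764218 1.6425472 ]  8mm drop [0.0975991  3.00987779]
```

Contact force vanished and the block moved down ~3 px: it has dropped. I'll back off and check.

Request:
jog_arm:
  moves:
    - {"jaw":0.2,"x":0.2,"y":0,"z":0,"wx":0,"wy":0,"wz":0}
    - {"jaw":0.2,"x":0.5,"y":0,"z":0,"wx":0,"wy":0,"wz":0}
    - {"jaw":0.2,"x":0.4,"y":0,"z":-0.5,"wx":0,"wy":0,"wz":0}
    - {"jaw":0.2,"x":0,"y":0,"z":-0.9,"wx":0,"wy":0,"wz":0}
    - {"jaw":0.2,"x":0.5,"y":0,"z":-0.7,"wx":0,"wy":0,"wz":0}
    - {"jaw":0.2,"x":0.5,"y":0,"z":0,"wx":0,"wy":0,"wz":0}
    - {"jaw":0.2,"x":0,"y":0,"z":0,"wx":0,"wy":0,"wz":0}
    - {"jaw":0.2,"x":0,"y":0,"z":0,"wx":0,"wy":0,"wz":0}

```text
time: 14.38
position: [0.5592, 0.2216, 0.3278]
tcp_rot: [-0.0, 0.719, 0.695, -0.001]
wrist_force: [0.7, -0.3, -0.3]
width: 0.0512
finger_force: 0.0
```

```bash
python3 cmp.py s7
python3 - <<'E'
from d import *
b=cv2.imread("pics/s7.png"); A=cv2.resize(b[149:269,182:342],(800,600),interpolation=2); 
t=optics.snapshot("top")[:,:,::-1]; p=proj(cam("top"),[*W(0,-10),.04]).astype(int); B=cv2.resize(t[p[1]-48:p[1]+48,p[0]-64:p[0]+64],(800,600),interpolation=2)
cv2.imwrite("pics/f.png",np.hstack([cv2.resize(A,(400,300),interpolation=3),cv2.resize(B,(400,300),interpolation=3)]))
E
```

```text
t 14.375 D [ -1.6 133.4] z 0.3278126335627424 yaw -91.90182141621213 F [ 0.7 -0.3 -0.3] w 0.05115956418260158
shift px 4 6 0.796692430973053
px per mm -y [2.08764218 1.6425472 ]  8mm drop [0.0975991  3.00987779]
```

View pics/f.png

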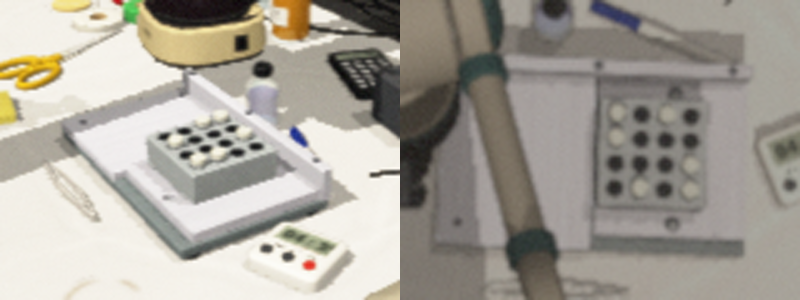

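The side view shows the plate flat on the nest floor below the ledge. The top view shows the pins in both holes, at about (675,93) and (672,222), and the bystanders in place.

```bash
python3 -c "
from cell import sign_off
print(sign_off())"
```

```text
the job is handed in; nothing more can be done
None
```

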